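Check the thick handle blank on the drop gauge and tray it

ROBOT

A 6-joint arm with a two-finger parallel gripper is mounted at the origin on the work surface. World frame = base frame: x ahead of the robot, y to its left, z up, the work surface at z = 0. Lengths are in m, angles in degrees, forces in N, time in s.
With the tool pointing down it reaches from about 0.325 to 1 m from the base axis. Payload 5.1 kg.
Tool frame: the origin (TCP) lies between the finger pads; the fingertips stand 22 mm ahead of it and the grasp point (between the pads) lies 3 mm ahead of it (robot.finger_overhang is the z of the fingertips in the tool frame, in m); z points along the fingers, y is the line along which they close (so a half turn about z gives the same grasp; the last joint's range is limited). The gripper opens to 85 mm and grips with 20 to 120 N. Pads are 22 mm wide; open, the fingers measure 114 mm over their backs; the gripper's body (76 mm by 85 mm) begins 54 mm behind the grasp point. The pads swing forward as they close: fully open they stand 13 mm farther back than shut.
Start: joints at [67.059, 7.093, 94.555, -0, 78.352, -4.733], TCP at [0.203, 0.617, 0.253] pointing down, gripper open.
Joint ranges: [-149.61, 149.61], [-58.7, 133.49], [1.44, 155.28], [-77.14, 257.14], [18.33, 153.61], [-166.67, 166.67]. Speed limits (degrees/s): [147.25, 147.25, 180, 180, 180, 180].

INTERFACE

Orientations are given as [roll, pitch, yaw] about the fixed x, y, z axes, in that order (R = Rz(yaw) Ry(pitch) Rx(roll)).
In Python, from cell import robot gives the robot as it stands.
- The arm moves only by the tool drive_tool, never from a script. Its argument "commands" is a list of rows, each a list of 7 numbers: the turn, a rotation vector about the tool's x, y, z in rad, then the shift along the tool's x, y, z in mm, then the opening, from 0 (shut) to 1 (fully open). A call has 1 to 8 rows; each row is the pose to reach, as a shift and turn from the pose commanded when the call began, along the tool's axes at that moment; what a row does not reach only later rows make up. A row lasts 1/12 s, in which the tool goes at most 41.7 mm and 7.16 degrees, less where a joint would pass 70% of its speed; a pose out of reach is approached as far as the arm can. A call with a gripper value outside its range is refused whole. The fingers move at their own pace and stop on an object; "squeeze" is the grip in N (left out, the last holds). Time passes only in rows, so rows that repeat a pose let the fingers close. It gives the time, the measured TCP pose, the force, the opening and the grip force at its end, in the units of the state.
- robot.sense(): the state, without advancing time (a new reading comes with each control period).
- robot.read_camera(name): name is "scene" or "side" or "wrist"; returns a dict with "color" (400x640x3 uint8, red, green, blue), "K" (3x3 intrinsics, pixels), "xyz" and "orientation" of the camera in the world. Camera axes: x right, y up, looking along -z (the intrinsics and any distortion apply to the point x, -y, -z); pixel columns grow to the right and rows downward; lengths in m; the calibration is good to about 2 mm. A picture is of the moment at which its call begins. There is no depth.
- robot.sign_off(): hands the job in; it is judged then, once.
The state is a dict: "t": time; "q": joint angles; "qvel": joint speeds; "joint_torque": joint torques, N m; "eef_pos": TCP position; "tool_rot": TCP orientation; "contact_force": force on the tool from outside, world axes, zero at the start; "wrist_torque": the same for the moment, N m; "finger_gap": finger opening in m; "gripper_force": force on a finger pad.
Only numpy, scipy, OpenCV 4.12 (cv2) and the standard library are available. Lean on these libraries where they do the work, as an engineer would, in place of code of your own. Each camera call takes 0.05 s, during which the arm holds its last target. There are 200 camera calls.

TASK

Of the two wooden blanks on the bench, take the thicker one, lay it flat lengthwise in the drop gauge's channel and slide it in under the foot until its end is against the column. Press the gauge head all the way down without slamming it, so that the sprung foot reads the blank's thickness, hold it down for a good second, then let the head spring fully back up while the blank is still in place. Finally draw the blank out and set it down flat inside the grey tray without dropping it; leave the thin blank, the tub and the buffing wheel where they are.

Things in the scene. Friction and masses are not known exactly. Their poses are not given: they have to be found in the camera images.
- gauge_stand: drop gauge, fixed. Origin at bench level, straight below the foot's axis; x runs along the channel from its open mouth (-x) to the column (+x). Blue base 320 x 90 mm (x -220 to +100), its top, the channel floor, 20 mm above the bench. Two steel rails (tops 30 mm above the bench, x -220 to +35) leave a channel 64 mm wide. A blank against the column has its centre at x = -60
- gauge_head (a joint): aluminium head sliding on the column on a return spring, m: 0 = up (rest), 0.045 = fully down. In the stand's frame x -16 to +33, y -20 to +20 (wider, -36 to +36, from x +17); underside 135 mm above the bench when up. About 4 N starts it, 14 N brings it fully down onto the thick blank
- gauge_foot (a joint): steel foot sprung in the head, m: 0 = fully out, 0.025 = fully in. Face 22 mm across, 95 mm above the bench with the head up, 50 mm with it down and nothing below. With the head fully down it reads blank thickness minus 30 mm: 0.016 on the thick blank, 0.004 on the thin
- press_pad (a point): centre of the top of the head's black round press button (40 mm across), on the foot's axis; 195 mm above the bench when up, 150 mm when down
- foot_tip (a point): centre of the foot's lower face
- thick_blank: the thicker plain wooden blank, 190 (x) x 54 (y) x 46 (z) mm, about 0.3 kg, loose. Origin at the centre of its underside, x along its length
- thin_blank: the thinner wooden blank, 190 x 54 x 34 mm, loose, axes likewise; to be left alone
- tray: grey open tray fixed on the bench, 250 (x) x 150 (y) x 30 mm high outside, walls and floor 5 mm thick. Origin at the centre of its underside
- tub: white plastic tub, round, 110 mm across the rim, 55 mm high, loose; origin at the centre of its underside; to be left alone
- buff_wheel: grey cloth buffing wheel lying flat, 120 mm across, 31 mm high, loose; origin at the centre of its underside; to be left alone
- stop (a point): foot of the column's flat front face, on the channel floor's centre line (stand x = +35): the stop. Dark steel column 45 (x) x 56 (y) mm, its top 217 mm above the bench
Not all that is in view belongs to the job. Leave any black or purple look-alike of the thick_blank alone.

How it is judged:
By the outcome, as a careful person would: the job done as asked, in the order asked, and still so for the second after the job is handed in, with the robot touching nothing.
It also fails if it takes over 72 s, if anything falls off the work surface, if the arm or the gripper's body presses on something with over 40 N, if the wrist force passes 120 N, or if a joint passes its speed limit or range.

## Working session

There is one attempt and no reset: what is moved stays moved. The work goes in short steps, Python scripts to look and compute and a tool call to move; the robot and the scene stay as the last step left them, time stands still between calls to the robot, and variables do not carry over. Pictures are saved under pics/ and viewed, at most 13 in all, crops included, and the job is handed in when it is done.

Besides the shell and the picture viewer there is one more tool, called after "Call:" as name([rows], argument=value, ...), one row to a line, values as JSON. drive_tool: Moves the arm, as the interface text tells. Its arguments: {"type":"object","properties":{"commands":{"type":"array","items":{"type":"array","items":{"type":"number"}}},"squeeze":{"type":"number"}},"required":["commands"]}

```bash
mkdir -p pics; ls
cat > h.py <<'E'
import numpy as np, cv2
from scipy.spatial.transform import Rotation as R
from cell import robot
def rot(o):
    o=np.array(o,float)
    return o if o.shape==(3,3) else R.from_euler('xyz',o,degrees=True).as_matrix()
def save(n,f):
    c=robot.read_camera(n); cv2.imwrite(f'pics/{f}.png',c['color'][:,:,::-1])
    np.savez(f'pics/{f}.npz',**{k:np.array(v) for k,v in c.items()}); return c
def ray(f,u,v,z):
    c=np.load(f'pics/{f}.npz'); K=c['K']; d=np.linalg.solve(K,[u,v,1.]); d=rot(c['orientation'])@(d*[1,-1,-1])
    p=c['xyz']; return p+d*(z-p[2])/d[2]
def proj(f,P):
    c=np.load(f'pics/{f}.npz'); q=(np.atleast_2d(P)-c['xyz'])@rot(c['orientation'])*[1,-1,-1]
    q=q@c['K'].T; return q[:,:2]/q[:,2:]
E
python3 - <<'E'
from h import *
for n in ['scene','side','wrist']:
    c=save(n,n+'0'); print(n,c['xyz'],c['orientation'],np.round(c['K'],1).tolist(),[k for k in c])
print(robot.sense())
E
```

```text
pics
scene [ 1.29188464 -0.69231994  0.87512531] [56.79112644  1.17956915 42.1603013 ] [[434.8, 0.0, 331.7], [0.0, 434.8, 198.4], [0.0, 0.0, 1.0]] ['color', 'K', 'xyz', 'orientation']
side [0.15480251 1.28155934 0.96459659] [  55.64782853   -0.36800074 -162.40713876] [[445.6, 0.0, 317.7], [0.0, 445.6, 201.8], [0.0, 0.0, 1.0]] ['color', 'K', 'xyz', 'orientation']
wrist [0.12856318 0.64048    0.37275801] [-17.95735418   0.09299423  71.83182732] [[330.9, 0.0, 325.0], [0.0, 330.9, 192.8], [0.0, 0.0, 1.0]] ['color', 'K', 'xyz', 'orientation']
{'t': 0.15, 'q': array([ 6.70573776e+01,  7.12668408e+00,  9.46163041e+01,  3.70231374e-04,
        7.83518881e+01, -4.73199065e+00]), 'qvel': array([-1.32014708e-04, -9.47491702e-02, -2.40424456e-01, -1.03952429e-01,
        6.22684199e-02, -1.06875454e-01]), 'joint_torque': array([ 6.82178979e-04, -4.24229228e+01, -3.66012096e+01, -1.26749178e-04,
        4.64480676e-03,  1.26428974e-07]), 'eef_pos': array([0.20297962, 0.61703192, 0.25231334]), 'tool_rot': array([-1.79905477e+02, -8.18805884e-03,  1.61789286e+02]), 'contact_force': array([ 0.03803545,  0.08941694, -0.16462762]), 'wrist_torque': array([-0.02999071, -0.00192803, -0.05401777]), 'gripper_force': 0.0, 'finger_gap': 0.08541889869720706}
```

View pics/scene0.png

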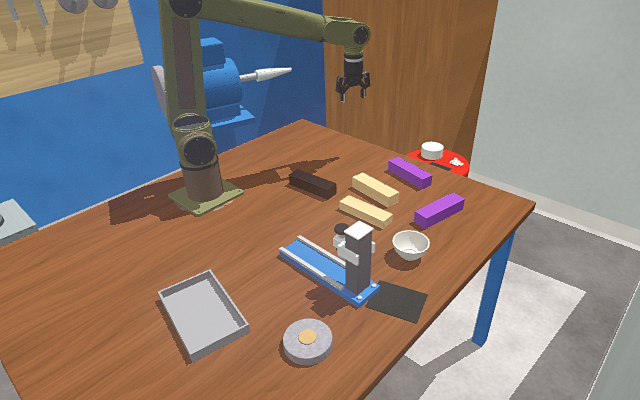

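View pics/side0.png

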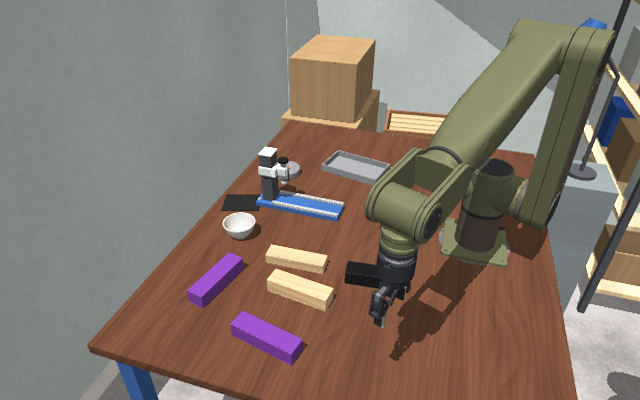

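Run:
```python
from h import *
def crop(f,x,y,w,h):
    im=cv2.imread(f'pics/{f}.png')[y:y+h,x:x+w]
    im=cv2.resize(im,(400,300),interpolation=cv2.INTER_CUBIC)
    for i in range(w):
        if (x+i)%10==0: cv2.line(im,(int((i+.5)*400/w),0),(int((i+.5)*400/w),6 if (x+i)%50 else 16),(0,0,255),1); cv2.putText(im,str(x+i),(int((i+.5)*400/w)-8,16),0,.3,(0,0,255),1)
    for j in range(h):
        if (y+j)%10==0: cv2.line(im,(0,int((j+.5)*300/h)),(6,int((j+.5)*300/h)),(0,0,255),1); cv2.putText(im,str(y+j),(8,int((j+.5)*300/h)+4),0,.3,(0,0,255),1)
    return im
cv2.imwrite('pics/m1.png',np.vstack([np.hstack([crop('scene0',326,166,88,66),crop('side0',258,243,88,66)]),np.hstack([crop('scene0',272,218,120,90),crop('scene0',144,262,128,96)])]))
```

```text
(no output)
```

View pics/m1.png

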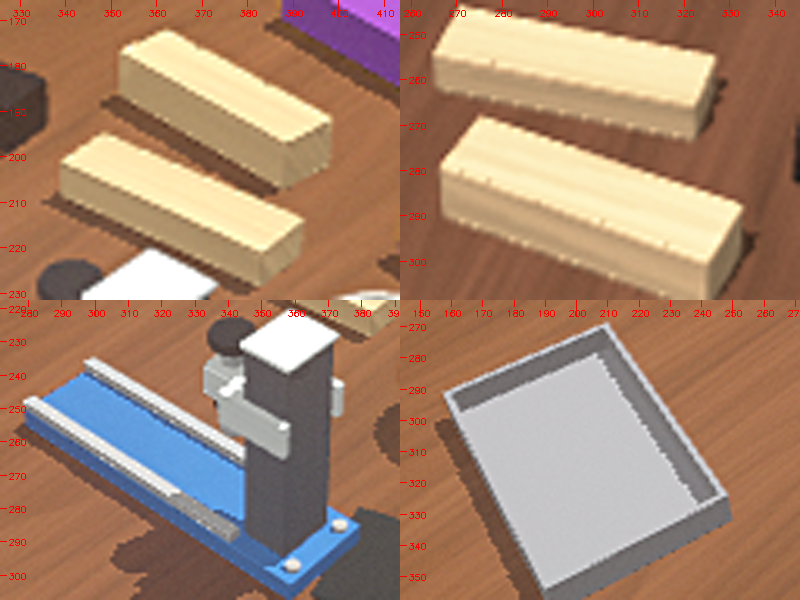

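```bash
cat > fit.py <<'E'
from h import *
from scipy.optimize import least_squares
T={'A':('scene0',326,166,88,0,0),'B':('side0',258,243,88,400,0),'C':('scene0',272,218,120,0,300),'D':('scene0',144,262,128,400,300)}
def px(t,X,Y):
    f,x,y,w,ox,oy=T[t]; s=400/w; return f,(X-ox)/s+x-.5,(Y-oy)/s+y-.5
def fit(obs,x0,size=None):
    # obs: (tile,X,Y,local xyz) ; params x,y,yaw(,h scale)
    def res(p):
        c,s=np.cos(p[2]),np.sin(p[2]); r=[]
        for t,X,Y,L in obs:
            f,u,v=px(t,X,Y); z=L[2]*(p[3] if len(p)>3 else 1)
            P=[p[0]+c*L[0]-s*L[1],p[1]+s*L[0]+c*L[1],z]
            r+=list(proj(f,P)[0]-[u,v])
        return r
    o=least_squares(res,x0,loss='soft_l1'); r=np.reshape(res(o.x),(-1,2))
    return o.x,r
def blank(A,B,name):
    # A/B: top corners order then bottoms
    a,b=.095,.027
    best=None
    TA=[(-a,-b,1),(-a,b,1),(a,b,1),(a,-b,1),(-a,-b,0),(a,-b,0),(a,b,0)]
    # side view: top far-left etc. in world order by ray matching
    f,u,v=px('A',*A[0]);P=[ray(*px('A',*q),.04) for q in A[:4]];Q=[ray(*px('B',*q),.04) for q in B[:4]]
    c=np.mean(P,axis=0);d=P[2]-P[1];yaw=np.arctan2(d[1],d[0])
    idx=[int(np.argmin([np.hypot(*(p-q)[:2]) for p in P])) for q in Q]
    obs=[('A',*q,L) for q,L in zip(A,TA)]
    obs+=[('B',*q,TA[i]) for q,i in zip(B,idx)]
    obs+=[('B',*q,TA[idx[i]][:2]+(0,)) for q,i in zip(B[4:],[0,3,2])]
    x,r=fit(obs,[c[0],c[1],yaw,.04]); print(name,idx,np.round(x,4),'yaw',np.degrees(x[2]),'rms',np.sqrt((r**2).mean()),np.round(np.abs(r).max(1),1))
if __name__=='__main__':
    blank([(121,57),(167,30),(331,119),(285,145),(121,90),(285,189),(330,165)],[(441,165),(483,117),(742,207),(707,253+8),(441,215),(705,299),(739,258)],'thick')
    blank([(61,163),(106,134),(303,221),(261,251),(61,198),(261,287),(301,258)],[(435,54),(466,8),(716,58),(697,106),(435,87),(694,139),(714,93)],'thin')
    G=[(240,347,(.035,-.028,.217)),(293,310,(.035,.028,.217)),(339,337,(.08,.028,.217)),(293,374,(.08,-.028,.217)),
     (23,402,(-.22,-.045,.03)),(40,397,(-.22,-.032,.03)),(83,362,(-.22,.032,.03)),(95,357,(-.22,.045,.03)),(360,527,(.1,.045,.02)),(288,600,(.1,-.045,0))]
    P0=ray(*px('C',60,380),.03);P1=ray(*px('C',289,342),.217);d=P1-P0
    x,r=fit([('C',*g) for g in G],[*P1[:2],np.arctan2(d[1],d[0])]);print('gauge',np.round(x,4),np.degrees(x[2]),np.round(r,1).tolist())
    c=[(444,393),(607,323),(733,495),(547,588)];P=[ray(*px('D',*q),.03) for q in c];print('tray',np.round(P,3).tolist(),np.mean(P,0))
    e=P[2]-P[1];print('trayyaw',np.degrees(np.arctan2(e[1],e[0])),np.linalg.norm(e),np.linalg.norm(P[1]-P[0]),np.linalg.norm(P[3]-P[0]),np.linalg.norm(P[3]-P[2]))
E
python3 fit.py; python3 -c "
from h import *
print('tcp',proj('scene0',[.203,.617,.252]),proj('side0',[.203,.617,.252]))"
```

```text
thick [2, 3, 0, 1] [ 0.4817  0.4106 -0.1407  0.0434] yaw -8.059904140698585 rms 0.783439257242066 [1.2 0.1 0.4 0.1 1.4 0.7 0.3 0.8 0.7 0.1 0.7 0.1 3.1 0.7]
thin [2, 3, 0, 1] [0.538  0.2828 0.0214 0.0317] yaw 1.2286001606147692 rms 0.4763513851923016 [0.5 0.7 0.1 0.8 0.5 0.6 0.5 0.7 1.3 0.2 0.5 0.3 0.8 0.4]
gauge [ 0.6952 -0.016  -0.0239] -1.368044758541538 [[0.8, -0.6], [-0.4, 0.5], [-0.5, -0.5], [-1.3, -1.1], [0.1, 0.1], [-1.8, -0.4], [0.7, 0.4], [0.2, 0.0], [0.6, 0.2], [0.7, 1.8]]
tray [[0.361, -0.392, 0.03], [0.393, -0.247, 0.03], [0.639, -0.298, 0.03], [0.603, -0.445, 0.03]] [ 0.49904104 -0.34559164  0.03      ]
trayyaw -11.735415821841322 0.2510042615246762 0.1488354038111671 0.24833087051762665 0.15100389615794313
tcp [[352.48831524  96.93109854]] [[389.1749803  307.98929288]]
```

```bash
cat >> h.py <<'E'
def d(x,y,z,yaw):
    s=robot.sense(); A=rot(s['tool_rot']); B=R.from_euler('xyz',[180,0,yaw],degrees=True).as_matrix()
    print('turn',np.round(R.from_matrix(A.T@B).as_rotvec(),3),'shift',np.round(A.T@(np.array([x,y,z])-s['eef_pos'])*1000,1),'t',s['t'],'F',np.round(s['contact_force'],1))
def W(frame,p):
    x,y,a=frame; a=np.radians(a); c,s=np.cos(a),np.sin(a); return np.array([x+c*p[0]-s*p[1],y+s*p[0]+c*p[1]])
G=(.6952,-.016,-1.37); B=(.4817,.4106,-8.06); T=(.499,-.3456,-12.5)
E
python3 -c "
from h import *
d(*W(B,(-.03,0)),.13,172)"
```

```text
turn [-0.002 -0.    -0.178] shift [-299.8 -114.1  122.5] t 0.15 F [ 0.   0.1 -0.2]
```

Call:
drive_tool([
  [0,0,-0.01,-15,-6,6,1],
  [0,0,-0.03,-45,-17,18,1],
  [0,0,-0.05,-82,-31,33,1],
  [0,0,-0.07,-120,-46,49,1],
  [0,0,-0.09,-158,-60,64,1],
  [0,0,-0.115,-196,-75,80,1],
  [0,0,-0.14,-234,-89,96,1],
  [0,0,-0.165,-268,-102,110,1],
], squeeze=80)

```text
t: 0.82
eef_pos: [0.4226, 0.4387, 0.1445]
tool_rot: [-180.0, -0.0, 171.3]
contact_force: [0.7, 0.2, -0.0]
finger_gap: 0.0853
gripper_force: 0.0
```

Call:
drive_tool([
  [0,0,-0.01,-20,-7,8,1],
  [0,0,-0.013,-30,-11,12,1],
  [0,0,-0.013,-32,-12,12,1],
  [0,0,-0.013,-32,-12,12,1],
])

```text
t: 1.15
eef_pos: [0.4515, 0.4236, 0.1335]
tool_rot: [180.0, -0.0, 171.9]
contact_force: [0.2, 0.2, 0.3]
finger_gap: 0.0854
gripper_force: 0.0
```

```bash
python3 -c "
from h import *
d(*W(B,(-.03,0)),.13,172)
save('wrist','w1'); save('scene','s1')
print(robot.sense()['eef_pos'],robot.sense()['tool_rot'])
for z in (0,.046): print(proj('w1',[[*W(B,(i*.095,j*.027)),z] for i in(-1,1) for j in (-1,1)]).round(1).tolist())
"
```

```text
turn [ 0.    -0.001 -0.001] shift [-1.7 -8.6  3.5] t 1.15 F [0.2 0.2 0.3]
[0.45080803 0.42466621 0.13428854] [1.79933733e+02 2.54492170e-02 1.72054757e+02]
[[278.7, 106.7], [351.3, 106.8], [287.5, 319.4], [346.1, 319.5]]
[[268.8, 111.3], [357.0, 111.3], [281.2, 358.6], [349.6, 358.7]]
```

View pics/w1.png

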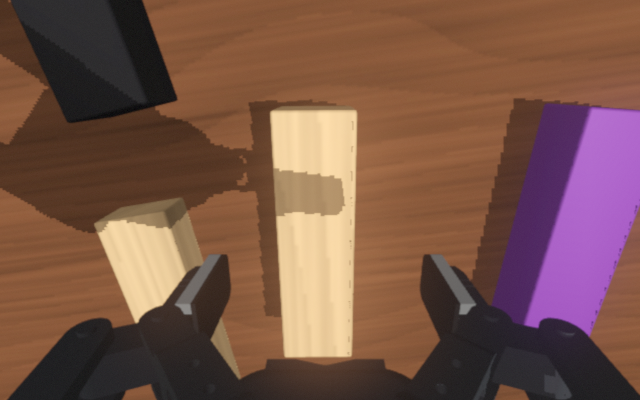

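Call:
drive_tool([
  [0,0,0,-1,-5,8,1],
  [0,0,0,-2,-9,25,1],
  [0,0,0,-2,-9,45,1],
  [0,0,0,-2,-9,65,1],
  [0,0,0,-2,-9,82,1],
  [0,0,0,-2,-9,91,1],
  [0,0,0,-2,-9,94,1],
  [0,0,0,-2,-9,94,1],
])

```text
t: 1.92
eef_pos: [0.4513, 0.4144, 0.0388]
tool_rot: [-180.0, -0.0, 172.0]
contact_force: [-1.6, -0.1, -0.3]
finger_gap: 0.0858
gripper_force: 0.0
```

Call:
drive_tool([
  [0,0,0,0,0,0,0.7],
  [0,0,0,0,0,0,0.6],
  [0,0,0,0,0,0,0.4],
  [0,0,0,0,0,0,0.2],
  [0,0,0,0,0,0,0.2],
  [0,0,0,0,0,0,0.2],
])

```text
t: 2.42
eef_pos: [0.4534, 0.4153, 0.0415]
tool_rot: [179.8, 0.1, 172.0]
contact_force: [-0.3, 0.6, 7.3]
finger_gap: 0.0525
gripper_force: 87.2
```

Call:
drive_tool([
  [0,0,0,0,0,-5,0.2],
  [0,0,0,0,0,-15,0.2],
  [0,0,0,0,0,-35,0.2],
  [0,0,0,0,0,-55,0.2],
  [0,0,0,0,0,-75,0.2],
  [0,0,0,0,0,-90,0.2],
  [0,0,0,0,0,-98,0.2],
  [0,0,0,0,0,-100,0.2],
])

```text
t: 3.08
eef_pos: [0.4528, 0.4147, 0.1415]
tool_rot: [179.9, 0.1, 172.0]
contact_force: [-0.3, -0.5, -1.7]
finger_gap: 0.0524
gripper_force: 86.5
```

```bash
python3 -c "
from h import *
d(*W(G,(-.17,0)),.13,178.6)
s=robot.sense();print(s['finger_gap'],s['eef_pos'],s['wrist_torque'])"
```

```text
turn [ 0.002  0.002 -0.115] shift [-131.2 -412.4   10.9] t 3.0833 F [-0.3 -0.5 -1.7]
0.05239055171108866 [0.45277354 0.41466188 0.14147366] [ 0.04357976  0.06704263 -0.00062096]
```

Call:
drive_tool([
  [0,0,-0.005,-3,-10,0,0.2],
  [0,0,-0.015,-10,-30,0,0.2],
  [0,0,-0.03,-19,-60,0,0.2],
  [0,0,-0.045,-29,-91,0,0.2],
  [0,0,-0.06,-39,-122,2,0.2],
  [0,0,-0.075,-49,-153,4,0.2],
  [0,0,-0.09,-59,-184,6,0.2],
  [0,0,-0.1,-68,-214,7,0.2],
])

```text
t: 3.75
eef_pos: [0.4882, 0.1902, 0.1301]
tool_rot: [-179.9, -0.2, 177.8]
contact_force: [0.5, 0.3, -1.6]
finger_gap: 0.0526
gripper_force: 86.4
```

```bash
python3 -c "
from h import *
d(*W(G,(-.17,0)),.13,178.6)"
```

```text
turn [-0.002 -0.004 -0.015] shift [ -44.9 -200.5    0.3] t 3.75 F [ 0.5  0.3 -1.6]
```

Call:
drive_tool([
  [0,0,-0.01,-6,-28,0,0.2],
  [0,0,-0.012,-13,-58,0,0.2],
  [0,0,-0.012,-20,-88,0,0.2],
  [0,0,-0.012,-27,-118,0,0.2],
  [0,0,-0.012,-34,-148,0,0.2],
  [0,0,-0.012,-40,-174,0,0.2],
  [0,0,-0.012,-43,-187,0,0.2],
  [0,0,-0.012,-43,-190,0,0.2],
])

```text
t: 4.42
eef_pos: [0.5242, -0.001, 0.131]
tool_rot: [-180.0, -0.2, 178.2]
contact_force: [-0.6, 0.2, -3.2]
finger_gap: 0.0526
gripper_force: 86.4
```

Call:
drive_tool([
  [0,0,0,0,0,0,0.2],
  [0,0,0,0,0,0,0.2],
])

```text
t: 4.58
eef_pos: [0.5243, 0.0019, 0.1315]
tool_rot: [180.0, -0.1, 178.4]
contact_force: [0.6, 0.5, -2.2]
finger_gap: 0.0525
gripper_force: 86.4
```

```bash
python3 -c "
from h import *
d(*W(G,(-.17,0)),.13,178.6)
print(robot.sense()['tool_rot'])
a=save('wrist','w2')['color'];b=save('side','d2')['color'];c=save('scene','s2')['color']
print([x.round(1).tolist() for x in (proj('w2',[[*W(G,(x,y)),.03] for x in (-.22,-.1) for y in (-.032,.032)]),proj('d2',[*W(G,(0,0)),.1]),proj('s2',[*W(G,(-.1,0)),.1]))])
f=lambda i,x,y,w:cv2.resize(i[y:y+w*3//4,x:x+w],(400,300),interpolation=cv2.INTER_CUBIC)
z=np.vstack([cv2.resize(a,(800,500))[:,:,::-1][::1,::1][:300,:800] if 0 else np.hstack([f(a,140,0,400),f(b,220,130,160)]),np.hstack([f(c,250,190,160),f(c,250,190,160)])])
z[300:,400:]=cv2.resize(a[200:400,187:453],(400,300))
cv2.imwrite('pics/m2.png',z[:,:,::-1])"
```

```text
turn [ 0.001 -0.002 -0.003] shift [ -1.4 -13.8   1.5] t 4.5833 F [ 0.6  0.5 -2.2]
[ 1.79964016e+02 -1.06989972e-01  1.78416300e+02]
[[[257.9, 132.8], [353.8, 132.5], [267.9, 288.2], [350.2, 287.9]], [[282.9, 180.9]], [[315.9, 239.8]]]
```

View pics/m2.png

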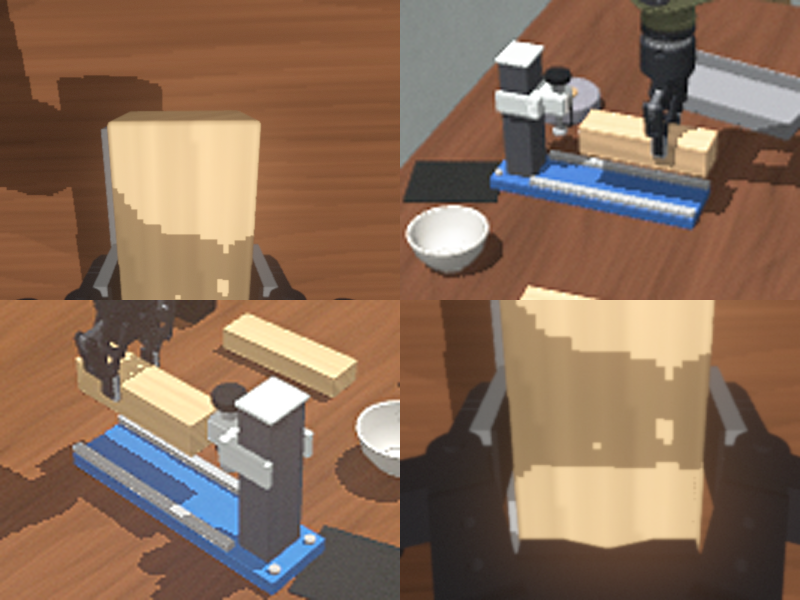

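Run:
```python
from h import *
im=cv2.imread('pics/side0.png')[143:223,248:348]
cv2.imwrite('pics/c3.png',cv2.resize(im,(800,640),interpolation=cv2.INTER_CUBIC)[:600])
L=[(x,y,z) for x in (.035,.08) for y in (-.028,.028) for z in (.217,)]+[(-.22,y,.03) for y in(-.045,-.032,.032,.045)]+[(.1,.045,.02),(.1,.045,0),(-.22,.045,0),(.035,.045,.03),(.035,.032,.03)]
for l in L: print(l,((proj('side0',[*W(G,l),l[2]])[0]-[248,143]+.5)*8).round(0))
```

```text
(0.035, -0.028, 0.217) [226.  42.]
(0.035, 0.028, 0.217) [175.  98.]
(0.08, -0.028, 0.217) [134.  27.]
(0.08, 0.028, 0.217) [81. 82.]
(-0.22, -0.045, 0.03) [763. 471.]
(-0.22, -0.032, 0.03) [755. 486.]
(-0.22, 0.032, 0.03) [715. 562.]
(-0.22, 0.045, 0.03) [706. 578.]
(0.1, 0.045, 0.02) [ 56. 462.]
(0.1, 0.045, 0) [ 59. 497.]
(-0.22, 0.045, 0) [705. 632.]
(0.035, 0.045, 0.03) [182. 470.]
(0.035, 0.032, 0.03) [193. 456.]
```

View pics/c3.png

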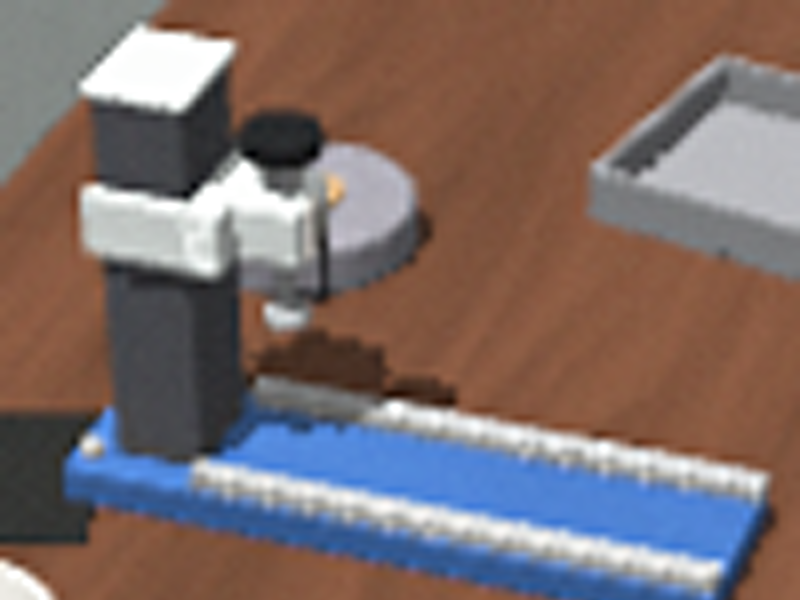

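Run:
```python
from fit import *
T['S']=('side0',248,143,100,0,0); T['W']=('w2',140,0,400,0,0)
Gs=[('C',*g) for g in [(23,402,(-.22,-.045,.03)),(40,397,(-.22,-.032,.03)),(83,362,(-.22,.032,.03)),(95,357,(-.22,.045,.03)),(360,527,(.1,.045,.02)),(288,600,(.1,-.045,0)),(240,347,(.035,-.028,.217)),(293,310,(.035,.028,.217)),(339,337,(.08,.028,.217)),(293,374,(.08,-.028,.217))]]
Sd=[('S',*g) for g in [(236,42,(.035,-.028,.217)),(182,110,(.035,.028,.217)),(140,27,(.08,-.028,.217)),(82,95,(.08,.028,.217)),(64,463,(.1,.045,.02)),(66,498,(.1,.045,0)),(768,475,(-.22,-.045,.03)),(760,497,(-.22,-.032,.03)),(722,567,(-.22,.032,.03)),(715,590,(-.22,.045,.03))]]
w=[('W',104,129,(-.22,-.045,.03))]
for n,o in [('scene',Gs),('side',Sd),('both',Gs+Sd),('all',Gs+Sd+w)]:
    x,r=fit(o,[.695,-.016,-.024]); print(n,x[:2].round(4),np.degrees(x[2]),np.sqrt((r**2).mean()))
print(proj('w2',[[*W(g,(-.22,-.045)),.03] for g in [G,(x[0],x[1],np.degrees(x[2]))]]))
```

```text
scene [ 0.6952 -0.016 ] -1.3680447656885424 0.812867035721795
side [0.4906 0.267 ] -3.8514318431510857 31.408550589924634
both [0.6731 0.0048] -0.8349946745968153 37.56862564097583
all [ 0.6906 -0.0121] -1.322880661040784 38.32912649037672
[[238.3596161  132.83949619]
 [243.24956453 125.79825508]]
```

Run:
```python
from fit import *
T['S']=('side0',248,143,50,0,0); T['W']=('w2',140,0,400,0,0)
Gs=[('C',*g) for g in [(23,402,(-.22,-.045,.03)),(40,397,(-.22,-.032,.03)),(83,362,(-.22,.032,.03)),(95,357,(-.22,.045,.03)),(360,527,(.1,.045,.02)),(288,600,(.1,-.045,0)),(240,347,(.035,-.028,.217)),(293,310,(.035,.028,.217)),(339,337,(.08,.028,.217)),(293,374,(.08,-.028,.217))]]
Sd=[('S',*g) for g in [(236,42,(.035,-.028,.217)),(182,110,(.035,.028,.217)),(140,27,(.08,-.028,.217)),(82,95,(.08,.028,.217)),(64,463,(.1,.045,.02)),(66,498,(.1,.045,0)),(768,475,(-.22,-.045,.03)),(760,497,(-.22,-.032,.03)),(722,567,(-.22,.032,.03)),(715,590,(-.22,.045,.03))]]
w=[('W',104,129,(-.22,-.045,.03))]
for n,o in [('scene',Gs),('side',Sd),('both',Gs+Sd),('all',Gs+Sd+w)]:
    x,r=fit(o,[.695,-.016,-.024]); print(n,x[:2].round(4),np.degrees(x[2]),np.sqrt((r**2).mean()),proj('w2',[*W((x[0],x[1],np.degrees(x[2])),(-.22,-.045)),.03]))
d(*W((.692,-.013,-1.3),(-.17,0)),.13,178.6)
```

```text
scene [ 0.6952 -0.016 ] -1.3680447656885424 0.812867035721795 [[238.41975662 132.80978702]]
side [ 0.6908 -0.0128] -1.8130329142114625 0.5011105217373826 [[244.99122991 125.49493136]]
both [ 0.6931 -0.0149] -1.4707983099601354 0.7993236708430767 [[240.2078254  129.56011952]]
all [ 0.6928 -0.0142] -1.8060521888962207 0.7992697463668892 [[243.13536985 128.56980976]]
turn [ 0.    -0.001 -0.002] shift [  2.4 -11.6   2.1] t 4.7333 F [ 0.1 -0.1 -2.8]
```

```bash
sed -i 's/^G=.*B=/G=(.6928,-.0142,-1.7); B=/' h.py; python3 -c "
from h import *
d(*W(G,(-.17,0)),.075,178.3)"
```

```text
turn [ 0.    -0.001  0.004] shift [  1.5 -11.6  57.1] t 4.7333 F [ 0.1 -0.1 -2.8]
```

Call:
drive_tool([
  [0,0,0.002,0,-3,2,0.2],
  [0,0,0.003,1,-7,8,0.2],
  [0,0,0.003,1,-10,20,0.2],
  [0,0,0.003,1,-12,34,0.2],
  [0,0,0.003,1,-12,46,0.2],
  [0,0,0.003,1,-12,53,0.2],
  [0,0,0.003,1,-12,56,0.2],
  [0,0,0.003,1,-12,56,0.2],
])

```text
t: 5.4
eef_pos: [0.5229, -0.0105, 0.075]
tool_rot: [180.0, -0.1, 178.2]
contact_force: [-0.5, -0.4, -2.6]
finger_gap: 0.0528
gripper_force: 86.4
```

```bash
python3 -c "
from h import *
d(*W(G,(-.17,0)),.062,178.3)
b=save('side','d4')['color'];c=save('scene','s4')['color']
f=lambda i,x,y,w,h:cv2.resize(i[y:y+h,x:x+w],(800,300),interpolation=cv2.INTER_CUBIC)
cv2.imwrite('pics/m4.png',np.vstack([f(b,250,170,120,45),f(c,270,225,120,45)])[:,:,::-1])"
```

```text
turn [ 0.    -0.002 -0.001] shift [ 0.1  1.4 13. ] t 5.4 F [-0.5 -0.4 -2.6]
```

View pics/m4.png

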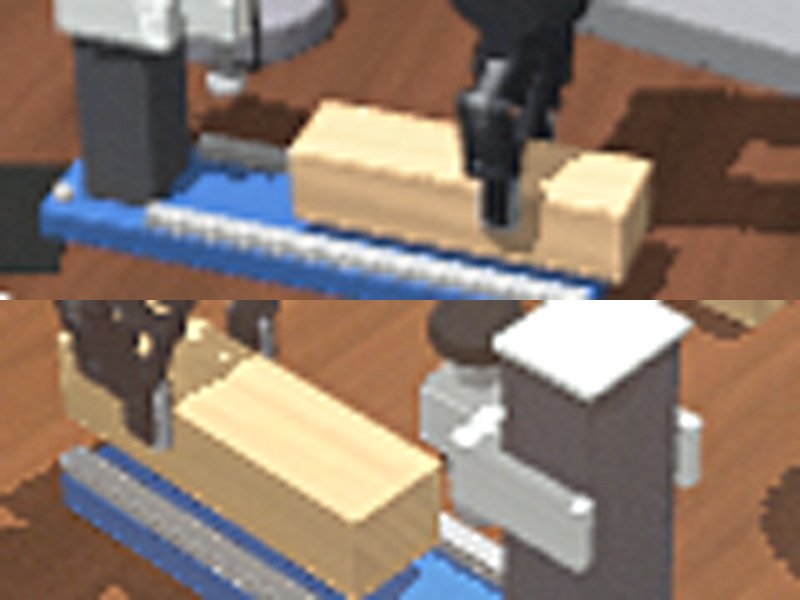

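Blank hovers over the channel between the rails in both views (side (490,210), scene (320,262)); lowering gently.

Call:
drive_tool([
  [0,0,0,0,1,2,0.2],
  [0,0,0,0,1,4,0.2],
  [0,0,0,0,1,6,0.2],
  [0,0,0,0,1,8,0.2],
  [0,0,0,0,1,9,0.2],
  [0,0,0,0,1,10,0.2],
  [0,0,0,0,1,10,0.2],
])

```text
t: 6.08
eef_pos: [0.5236, -0.0096, 0.0661]
tool_rot: [180.0, -0.0, 178.2]
contact_force: [0.3, 0.1, -2.9]
finger_gap: 0.0525
gripper_force: 86.4
```

Call:
drive_tool([
  [0,0,0,0,0,1,0.2],
  [0,0,0,0,0,2,0.2],
  [0,0,0,0,0,2.5,0.2],
  [0,0,0,0,0,2.5,0.2],
])

```text
t: 6.42
eef_pos: [0.5237, -0.0096, 0.0637]
tool_rot: [180.0, -0.0, 178.2]
contact_force: [0.1, -0.2, -3.0]
finger_gap: 0.0526
gripper_force: 86.4
```

Call:
drive_tool([
  [0,0,0,-3,0,0.5,0.2],
  [0,0,0,-11,0,1,0.2],
  [0,0,0,-20,0,1,0.2],
  [0,0,0,-30,0,1,0.2],
  [0,0,0,-40,0,1,0.2],
  [0,0,0,-50,0,1,0.2],
  [0,0,0,-59,0,1,0.2],
  [0,0,0,-65,0,1,0.2],
])

```text
t: 7.08
eef_pos: [0.5903, -0.0117, 0.063]
tool_rot: [-180.0, 0.0, 178.2]
contact_force: [0.2, -0.1, -2.5]
finger_gap: 0.0526
gripper_force: 86.4
```

Call:
drive_tool([
  [0,0,0,-1,0,0,0.2],
  [0,0,0,-3,0,0,0.2],
  [0,0,0,-5,0,0,0.2],
  [0,0,0,-7,0,0,0.2],
  [0,0,0,-8,0,0,0.2],
  [0,0,0,-9,0,0,0.2],
])

```text
t: 7.58
eef_pos: [0.5977, -0.0119, 0.0629]
tool_rot: [180.0, -0.0, 178.2]
contact_force: [0.7, -0.0, -1.5]
finger_gap: 0.0524
gripper_force: 86.4
```

Call:
drive_tool([
  [0,0,0,-1,0,0,0.2],
  [0,0,0,-2,0,0,0.2],
  [0,0,0,-3,0,0,0.2],
  [0,0,0,-4,0,0,0.2],
  [0,0,0,-5,0,0,0.2],
  [0,0,0,-5,0,0,0.2],
])

```text
t: 8.08
eef_pos: [0.603, -0.0121, 0.063]
tool_rot: [-180.0, 0.0, 178.2]
contact_force: [-0.1, -0.6, -2.0]
finger_gap: 0.0527
gripper_force: 86.4
```

Call:
drive_tool([
  [0,0,0,-1,0,0,0.2],
  [0,0,0,-2,0,0,0.2],
  [0,0,0,-3,0,0,0.2],
  [0,0,0,-3,0,0,0.2],
])

```text
t: 8.42
eef_pos: [0.6041, -0.0122, 0.0624]
tool_rot: [-180.0, -0.3, 178.3]
contact_force: [-6.7, 0.1, 1.2]
finger_gap: 0.0527
gripper_force: 87.0
```

Call:
drive_tool([
  [0,0,0,-1,0,0,0.2],
  [0,0,0,-1,0,0,0.2],
])

```text
t: 8.58
eef_pos: [0.6042, -0.0122, 0.0622]
tool_rot: [-180.0, -0.4, 178.3]
contact_force: [-11.4, -1.4, 2.9]
finger_gap: 0.0523
gripper_force: 87.3
```

Call:
drive_tool([
  [0,0,0,-1,0,0,0.2],
  [0,0,0,-1,0,0,0.2],
])

```text
t: 8.75
eef_pos: [0.6042, -0.0123, 0.0622]
tool_rot: [-180.0, -0.6, 178.3]
contact_force: [-15.5, -0.5, 6.2]
finger_gap: 0.0527
gripper_force: 87.7
```

Call:
drive_tool([
  [0,0,0,1,0,0,0.2],
  [0,0,0,2.5,0,0,0.2],
  [0,0,0,2.5,0,0.5,0.2],
  [0,0,0,2.5,0,1,0.2],
  [0,0,0,2.5,0,1,0.2],
])

```text
t: 9.17
eef_pos: [0.6041, -0.0122, 0.0616]
tool_rot: [-180.0, -0.2, 178.3]
contact_force: [-5.9, -0.5, 1.3]
finger_gap: 0.0526
gripper_force: 86.9
```

Call:
drive_tool([
  [0,0,0,0,0,0,0.68],
  [0,0,0,0,0,0,0.75],
  [0,0,0,0,0,0,0.85],
  [0,0,0,0,0,0,1],
  [0,0,0,0,0,0,1],
  [0,0,0,0,0,0,1],
])

```text
t: 9.67
eef_pos: [0.6056, -0.0122, 0.0622]
tool_rot: [-180.0, 0.0, 178.2]
contact_force: [0.3, 1.0, -1.0]
finger_gap: 0.0854
gripper_force: 0.0
```

```bash
python3 -c "
from h import *
print(robot.sense()['finger_gap'],robot.sense()['eef_pos'])
d(*W(G,(-.10,0)),.28,178.3)"
```

```text
0.0853872442560839 [ 0.60562074 -0.01215268  0.06216505]
turn [-0.     0.001 -0.001] shift [  12.6    0.5 -217.8] t 9.6667 F [ 0.3  1.  -1. ]
```

Call:
drive_tool([
  [0,0,0,0,0,-5,1],
  [0,0,0,0,0,-20,1],
  [0,0,0,3,0,-48,1],
  [0,0,0,6,0,-80,0.8],
  [0,0,0,10,0,-112,0.5],
  [0,0,0,12,0,-144,0.2],
  [0,0,0,12,0,-170,0],
  [0,0,0,12,0,-185,0],
])

```text
t: 10.33
eef_pos: [0.5945, -0.0119, 0.252]
tool_rot: [-180.0, 0.4, 178.2]
contact_force: [0.6, -0.1, 0.4]
finger_gap: 0.0254
gripper_force: 0.0
```

Call:
drive_tool([
  [0,0,0,0,0,-3,0],
  [0,0,0,0,0,-4,0],
])

```text
t: 10.5
eef_pos: [0.5938, -0.0119, 0.2525]
tool_rot: [-180.0, 0.2, 178.2]
contact_force: [0.3, 0.3, -1.8]
finger_gap: 0.0007
gripper_force: 0.0
```

```bash
python3 -c "
from h import *
print(robot.sense()['finger_gap'],robot.sense()['eef_pos'])
d(*W(G,(-.008,0)),.235,178.3)
b=save('side','d5')['color'];c=save('scene','s5')['color']
f=lambda i,x,y,w,h:cv2.resize(i[y:y+h,x:x+w],(800,300),interpolation=cv2.INTER_CUBIC)
print(proj('d5',[*W(G,(0,0)),.195]),proj('s5',[*W(G,(0,0)),.195]))
cv2.imwrite('pics/m5.png',np.vstack([f(b,240,150,120,45),f(c,290,218,120,45)])[:,:,::-1])"
```

```text
0.0007182223844081283 [ 0.59380335 -0.01185054  0.25250983]
turn [-0.     0.003 -0.001] shift [-91.    0.7  17.8] t 10.5 F [ 0.3  0.3 -1.8]
[[282.32963605 158.57786483]] [[341.31866737 226.62855191]]
```

View pics/m5.png

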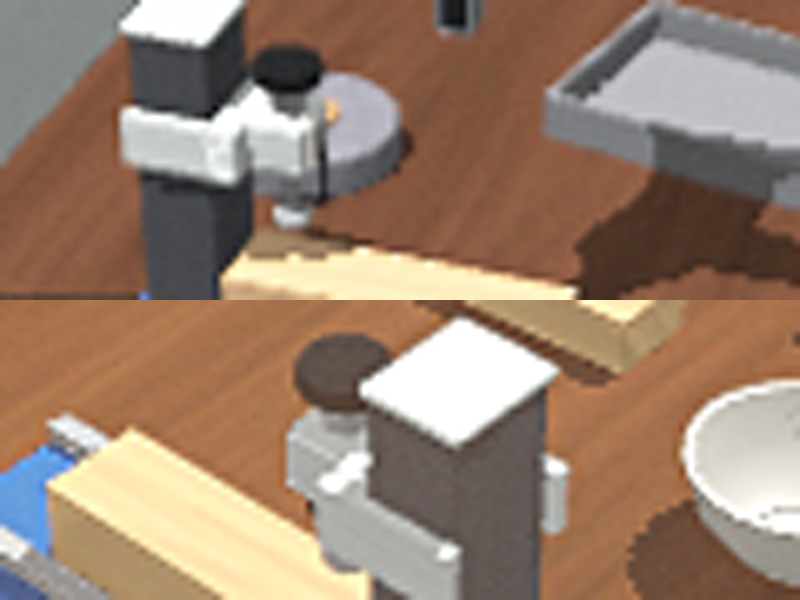

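Call:
drive_tool([
  [0,0,0,-5,1,0,0],
  [0,0,0,-20,1,0,0],
  [0,0,0,-40,1,0,0],
  [0,0,0,-60,1,2,0],
  [0,0,0,-78,1,6,0],
  [0,0,0,-88,1,12,0],
  [0,0,0,-91,1,18,0],
  [0,0,0,-91,1,22,0],
])

```text
t: 11.27
eef_pos: [0.6839, -0.0135, 0.2258]
tool_rot: [180.0, -0.2, 178.2]
contact_force: [-0.5, 0.5, -1.0]
finger_gap: -0.0002
gripper_force: 0.0
```

Call:
drive_tool([
  [0,0,0,0,0,2,0],
  [0,0,0,0,0,4,0],
  [0,0,0,0,0,6,0],
  [0,0,0,0,0,8,0],
  [0,0,0,0,0,10,0],
  [0,0,0,0,0,12,0],
  [0,0,0,0,0,14,0],
  [0,0,0,0,0,16,0],
])

```text
t: 11.93
eef_pos: [0.6842, -0.0136, 0.2138]
tool_rot: [-180.0, 0.0, 178.2]
contact_force: [-3.2, 1.2, 3.6]
finger_gap: 0.0002
gripper_force: 1.9
```

Call:
drive_tool([
  [0,0,0,0,0,2,0],
  [0,0,0,0,0,4,0],
  [0,0,0,0,0,6,0],
  [0,0,0,0,0,8,0],
  [0,0,0,0,0,10,0],
  [0,0,0,0,0,12,0],
  [0,0,0,0,0,14,0],
  [0,0,0,0,0,16,0],
])

```text
t: 12.6
eef_pos: [0.6842, -0.0136, 0.1968]
tool_rot: [-180.0, -0.0, 178.2]
contact_force: [-2.1, 0.2, 5.8]
finger_gap: -0.0
gripper_force: 2.6
```

Call:
drive_tool([
  [0,0,0,0,0,2,0],
  [0,0,0,0,0,4,0],
  [0,0,0,0,0,6,0],
  [0,0,0,0,0,8,0],
  [0,0,0,0,0,10,0],
  [0,0,0,0,0,12,0],
  [0,0,0,0,0,13,0],
  [0,0,0,0,0,14,0],
])

```text
t: 13.27
eef_pos: [0.6843, -0.0136, 0.1839]
tool_rot: [-180.0, 0.0, 178.2]
contact_force: [-5.3, -0.3, 8.8]
finger_gap: 0.0005
gripper_force: 4.6
```

Call:
drive_tool([
  [0,0,0,0,0,1,0],
  [0,0,0,0,0,2,0],
  [0,0,0,0,0,3,0],
  [0,0,0,0,0,4,0],
  [0,0,0,0,0,5,0],
  [0,0,0,0,0,6,0],
  [0,0,0,0,0,7,0],
  [0,0,0,0,0,8,0],
])

```text
t: 13.93
eef_pos: [0.6843, -0.0136, 0.1769]
tool_rot: [-180.0, 0.0, 178.2]
contact_force: [-7.9, 0.1, 11.9]
finger_gap: 0.0
gripper_force: 6.1
```

Call:
drive_tool([
  [0,0,0,0,0,1,0],
  [0,0,0,0,0,2,0],
  [0,0,0,0,0,2.5,0],
])

```text
t: 14.18
eef_pos: [0.6843, -0.0136, 0.1746]
tool_rot: [-180.0, 0.0, 178.2]
contact_force: [-7.4, -0.2, 13.0]
finger_gap: 0.0
gripper_force: 6.6
```

Call:
drive_tool([
  [0,0,0,0,0,0.7,0],
  [0,0,0,0,0,1.4,0],
  [0,0,0,0,0,2.1,0],
  [0,0,0,0,0,2.8,0],
])

```text
t: 14.52
eef_pos: [0.6843, -0.0136, 0.1722]
tool_rot: [-180.0, 0.0, 178.2]
contact_force: [-8.3, 0.8, 14.4]
finger_gap: 0.0
gripper_force: 7.1
```

Call:
drive_tool([
  [0,0,0,0,0,0.7,0],
  [0,0,0,0,0,1.4,0],
  [0,0,0,0,0,1.4,0],
])

```text
t: 14.77
eef_pos: [0.6844, -0.0136, 0.172]
tool_rot: [-180.0, 0.0, 178.2]
contact_force: [-10.5, 1.3, 18.3]
finger_gap: -0.0003
gripper_force: 9.0
```

Call:
drive_tool([
  [0,0,0,0,0,0.7,0],
  [0,0,0,0,0,0.7,0],
  [0,0,0,0,0,0.7,0],
  [0,0,0,0,0,0.7,0],
  [0,0,0,0,0,0.7,0],
  [0,0,0,0,0,0.7,0],
  [0,0,0,0,0,0.7,0],
  [0,0,0,0,0,0.7,0],
])

```text
t: 15.43
eef_pos: [0.6844, -0.0136, 0.172]
tool_rot: [-180.0, 0.0, 178.2]
contact_force: [-12.1, 1.4, 20.1]
finger_gap: -0.0
gripper_force: 10.1
```

Call:
drive_tool([
  [0,0,0,0,0,0,0],
  [0,0,0,0,0,0,0],
  [0,0,0,0,0,0,0],
  [0,0,0,0,0,0,0],
  [0,0,0,0,0,0,0],
  [0,0,0,0,0,0,0],
  [0,0,0,0,0,0,0],
  [0,0,0,0,0,0,0],
])

```text
t: 16.1
eef_pos: [0.6843, -0.0136, 0.172]
tool_rot: [-180.0, 0.0, 178.2]
contact_force: [-11.8, 0.8, 20.2]
finger_gap: 0.0
gripper_force: 10.1
```

Call:
drive_tool([
  [0,0,0,0,0,0,0],
  [0,0,0,0,0,0,0],
  [0,0,0,0,0,0,0],
  [0,0,0,0,0,0,0],
  [0,0,0,0,0,-2,0],
  [0,0,0,0,0,-4,0],
  [0,0,0,0,0,-6,0],
  [0,0,0,0,0,-8,0],
])

```text
t: 16.77
eef_pos: [0.6843, -0.0136, 0.1778]
tool_rot: [-180.0, 0.0, 178.2]
contact_force: [-6.8, 1.2, 10.8]
finger_gap: 0.0002
gripper_force: 5.8
```

Call:
drive_tool([
  [0,0,0,0,0,-3,0],
  [0,0,0,0,0,-6,0],
  [0,0,0,0,0,-9,0],
  [0,0,0,0,0,-12,0],
  [0,0,0,0,0,-15,0],
  [0,0,0,0,0,-18,0],
  [0,0,0,0,0,-21,0],
  [0,0,0,0,0,-24,0],
])

```text
t: 17.43
eef_pos: [0.6843, -0.0136, 0.1996]
tool_rot: [-180.0, 0.0, 178.2]
contact_force: [-2.5, 0.2, 5.1]
finger_gap: -0.0003
gripper_force: 2.3
```

Call:
drive_tool([
  [0,0,0,0,0,-3,0],
  [0,0,0,0,0,-6,0],
  [0,0,0,0,0,-9,0],
  [0,0,0,0,0,-12,0],
  [0,0,0,0,0,-17,0],
  [0,0,0,0,0,-24,0],
  [0,0,0,0,0,-32,0],
  [0,0,0,0,0,-42,0],
])

```text
t: 18.1
eef_pos: [0.684, -0.0135, 0.2411]
tool_rot: [180.0, -0.1, 178.2]
contact_force: [1.1, -0.7, -2.0]
finger_gap: 0.0002
gripper_force: 0.0
```

```bash
python3 -c "
from h import *
print(robot.sense()['finger_gap'],robot.sense()['eef_pos'])
d(.594,*W(G,(-.09,0))[1:],.25,178.3)
b=save('side','d6')['color'];c=save('scene','s6')['color']
f=lambda i,x,y,w,h:cv2.resize(i[y:y+h,x:x+w],(800,300),interpolation=cv2.INTER_CUBIC)
cv2.imwrite('pics/m6.png',np.vstack([f(b,240,150,120,45),f(c,290,218,120,45)])[:,:,::-1])"
```

```text
0.00017625761654129128 [ 0.68396291 -0.01353476  0.24107301]
turn [ 0.    -0.001 -0.001] shift [90.  -0.8 -8.8] t 18.1 F [ 1.1 -0.7 -2. ]
```

View pics/m6.png

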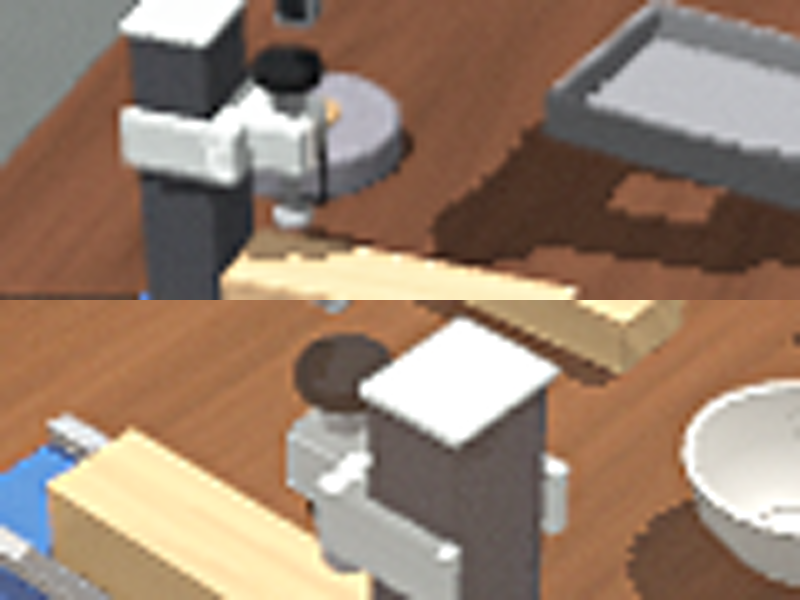

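Gauge head is back at rest (button at the same pixels as before, side (283,160)), blank still against the column. Returning to regrasp.

Call:
drive_tool([
  [0,0,0,5,0,-8,0],
  [0,0,0,20,0,-12,0],
  [0,0,0,40,-1,-12,0.3],
  [0,0,0,60,-1,-12,0.6],
  [0,0,0,78,-1,-12,1],
  [0,0,0,87,-1,-10,1],
  [0,0,0,90,-1,-9,1],
  [0,0,0,90,-1,-9,1],
])

```text
t: 18.87
eef_pos: [0.5938, -0.0118, 0.2503]
tool_rot: [180.0, -0.0, 178.2]
contact_force: [-0.5, 0.4, -0.0]
finger_gap: 0.0724
gripper_force: 0.0
```

```bash
python3 -c "
from h import *
print(robot.sense()['finger_gap'],robot.sense()['eef_pos'])
d(.600,-.0122,.062,178.2)"
```

```text
0.07241961590568197 [ 0.59375337 -0.01176448  0.25028422]
turn [ 0.    -0.     0.001] shift [ -6.3  -0.2 188.3] t 18.8667 F [-0.5  0.4 -0. ]
```

Call:
drive_tool([
  [0,0,0,0,0,5,1],
  [0,0,0,-1,0,20,1],
  [0,0,0,-2,0,45,1],
  [0,0,0,-3,0,75,1],
  [0,0,0,-4,0,105,1],
  [0,0,0,-6,0,135,1],
  [0,0,0,-6,0,160,1],
  [0,0,0,-6,0,175,1],
])

```text
t: 19.53
eef_pos: [0.5989, -0.0118, 0.0711]
tool_rot: [180.0, -0.3, 178.2]
contact_force: [-0.9, -0.8, -0.1]
finger_gap: 0.0854
gripper_force: 0.0
```

Call:
drive_tool([
  [0,0,0,0,0,5,1],
  [0,0,0,0,0,9,1],
  [0,0,0,0,0,11,1],
  [0,0,0,0,0,12,1],
  [0,0,0,0,0,12,1],
])

```text
t: 19.95
eef_pos: [0.6013, -0.0121, 0.0648]
tool_rot: [-180.0, 0.1, 178.2]
contact_force: [-0.5, 0.1, 0.3]
finger_gap: 0.0855
gripper_force: 0.0
```

Call:
drive_tool([
  [0,0,0,0,0,0,0.7],
  [0,0,0,0,0,0,0.6],
  [0,0,0,0,0,0,0.4],
  [0,0,0,0,0,0,0.2],
  [0,0,0,0,0,0,0.2],
  [0,0,0,0,0,0,0.2],
])

```text
t: 20.45
eef_pos: [0.6008, -0.0121, 0.0649]
tool_rot: [-180.0, 0.1, 178.2]
contact_force: [-2.6, 0.4, 6.1]
finger_gap: 0.0528
gripper_force: 87.8
```

Call:
drive_tool([
  [0,0,0,1,0,-0.5,0.2],
  [0,0,0,6,0,-1.5,0.2],
  [0,0,0,17,0,-2,0.2],
  [0,0,0,31,0,-2,0.2],
  [0,0,0,47,0,-2,0.2],
  [0,0,0,63,0,-2,0.2],
  [0,0,0,77,0,-2,0.2],
  [0,0,0,85,0,-2,0.2],
])

```text
t: 21.12
eef_pos: [0.5136, -0.0092, 0.065]
tool_rot: [180.0, -0.0, 178.2]
contact_force: [1.0, 0.3, -1.2]
finger_gap: 0.0526
gripper_force: 87.0
```

Call:
drive_tool([
  [0,0,0,5,0,-1,0.2],
  [0,0,0,8,0,-10,0.2],
  [0,0,0,8,0,-25,0.2],
  [0,0,0,8,0,-45,0.2],
  [0,0,0,8,0,-60,0.2],
  [0,0,0,8,0,-68,0.2],
  [0,0,0,8,0,-70,0.2],
])

```text
t: 21.7
eef_pos: [0.5086, -0.0093, 0.1378]
tool_rot: [-180.0, 0.2, 178.2]
contact_force: [-0.5, -0.2, -2.3]
finger_gap: 0.0519
gripper_force: 86.9
```

```bash
python3 -c "
from h import *
print(robot.sense()['finger_gap'],robot.sense()['eef_pos'])
d(*W(T,(-.026,0)),.12,167.5)"
```

```text
0.05185027998160656 [ 0.50860407 -0.00925312  0.13777516]
turn [0.    0.004 0.187] shift [  24.9 -331.6   17.8] t 21.7 F [-0.5 -0.2 -2.3]
```

Call:
drive_tool([
  [0,0,0.01,2,-12,0,0.2],
  [0,0,0.035,5,-40,0,0.2],
  [0,0,0.065,8,-75,0,0.2],
  [0,0,0.095,12,-111,0,0.2],
  [0,0,0.125,16,-147,3,0.2],
  [0,0,0.15,20,-183,6,0.2],
  [0,0,0.17,24,-219,9,0.2],
  [0,0,0.18,27,-252,12,0.2],
])

```text
t: 22.37
eef_pos: [0.4707, -0.2622, 0.1218]
tool_rot: [180.0, -0.2, 167.8]
contact_force: [-0.4, 0.1, -2.0]
finger_gap: 0.0524
gripper_force: 86.9
```

```bash
python3 -c "
from h import *
d(*W(T,(-.033,0)),.12,168)"
```

```text
turn [ 0.001 -0.003 -0.003] shift [-12.3 -75.4   1.7] t 22.3667 F [-0.4  0.1 -2. ]
```

Call:
drive_tool([
  [0,0,0,-5,-25,0,0.2],
  [0,0,0,-9,-48,0,0.2],
  [0,0,0,-12,-65,0,0.2],
  [0,0,0,-12,-74,4,0.2],
  [0,0,0,-12,-75,14,0.2],
  [0,0,0,-12,-75,28,0.2],
  [0,0,0,-12,-75,40,0.2],
  [0,0,0,-12,-75,48,0.2],
])

```text
t: 23.03
eef_pos: [0.4674, -0.3337, 0.0721]
tool_rot: [179.9, -0.2, 168.0]
contact_force: [-0.5, 0.0, -2.6]
finger_gap: 0.0522
gripper_force: 86.9
```

Call:
drive_tool([
  [0,0,0,0,0,4,0.2],
  [0,0,0,0,0,8,0.2],
  [0,0,0,0,0,8,0.2],
  [0,0,0,0,0,8,0.2],
])

```text
t: 23.37
eef_pos: [0.4689, -0.3358, 0.0677]
tool_rot: [-180.0, 0.0, 168.0]
contact_force: [0.1, -0.7, -1.6]
finger_gap: 0.0525
gripper_force: 86.9
```

```bash
python3 -c "
from h import *
print(robot.sense()['eef_pos'])
d(*W(T,(-.033,0)),.05,168)
c=save('scene','s7')['color']
cv2.imwrite('pics/s7c.png',cv2.resize(c[235:370,130:310],(800,600),interpolation=cv2.INTER_CUBIC)[:,:,::-1])"
```

```text
[ 0.46889352 -0.33584012  0.06766208]
turn [-0.     0.    -0.001] shift [ 1.5 -3.  17.7] t 23.3667 F [ 0.1 -0.7 -1.6]
```

View pics/s7c.png

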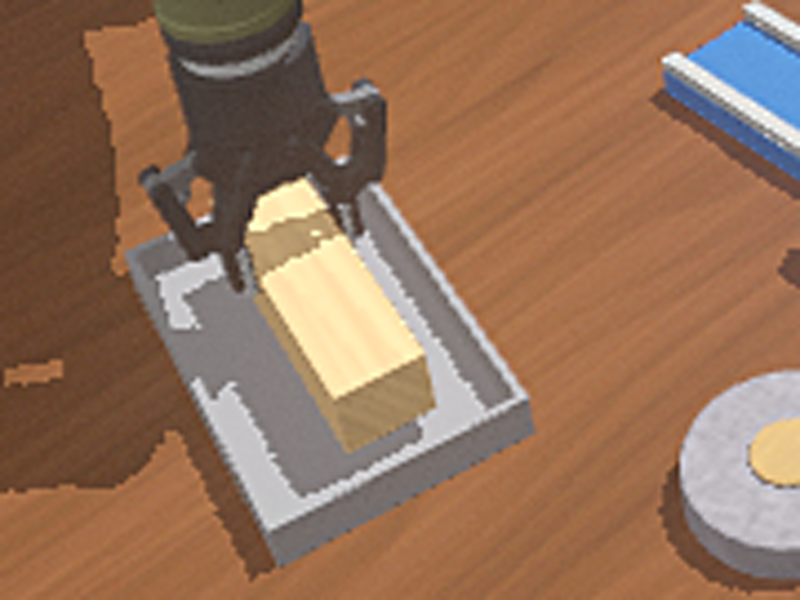

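Blank hovers inside the tray's walls (crop (345,320)); lowering.

Call:
drive_tool([
  [0,0,0,0,-2,3,0.2],
  [0,0,0,0,-3,6,0.2],
  [0,0,0,0,-3,9,0.2],
  [0,0,0,0,-3,12,0.2],
  [0,0,0,0,-3,13,0.2],
  [0,0,0,0,-3,14,0.2],
  [0,0,0,0,-3,15,0.2],
])

```text
t: 24.0
eef_pos: [0.4679, -0.3389, 0.0523]
tool_rot: [180.0, -0.0, 167.9]
contact_force: [0.4, 1.2, -1.3]
finger_gap: 0.0524
gripper_force: 86.9
```

Call:
drive_tool([
  [0,0,0,0,0,1,0.2],
  [0,0,0,0,0,2,0.2],
  [0,0,0,0,0,2.5,0.2],
  [0,0,0,0,0,3,0.2],
  [0,0,0,0,0,3,0.2],
])

```text
t: 24.42
eef_pos: [0.4681, -0.3391, 0.0498]
tool_rot: [-180.0, 0.0, 167.9]
contact_force: [-1.2, 1.3, 0.1]
finger_gap: 0.0523
gripper_force: 87.2
```

Call:
drive_tool([
  [0,0,0,0,0,0.5,0.2],
  [0,0,0,0,0,1,0.2],
  [0,0,0,0,0,1,0.2],
])

```text
t: 24.67
eef_pos: [0.4681, -0.3391, 0.0499]
tool_rot: [180.0, -0.0, 167.9]
contact_force: [-4.1, 3.6, 7.5]
finger_gap: 0.0523
gripper_force: 88.2
```

Call:
drive_tool([
  [0,0,0,0,0,0,0.66],
  [0,0,0,0,0,0,0.7],
  [0,0,0,0,0,0,0.8],
  [0,0,0,0,0,0,0.95],
  [0,0,0,0,0,0,0.95],
  [0,0,0,0,0,0,0.95],
])

```text
t: 25.17
eef_pos: [0.468, -0.339, 0.0484]
tool_rot: [-180.0, 0.0, 167.9]
contact_force: [-0.3, -0.2, 0.3]
finger_gap: 0.0813
gripper_force: 0.0
```

Call:
drive_tool([
  [0,0,0,0,0,-4,0.95],
  [0,0,0,0,0,-15,0.95],
  [0,0,0,0,0,-35,0.95],
  [0,0,0,0,0,-60,0.95],
  [0,0,0,0,0,-85,0.95],
  [0,0,0,0,0,-105,0.95],
  [0,0,0,0,0,-115,0.95],
  [0,0,0,0,0,-118,0.95],
])

```text
t: 25.83
eef_pos: [0.4692, -0.34, 0.1701]
tool_rot: [-179.8, 0.3, 167.9]
contact_force: [0.2, 0.3, 0.2]
finger_gap: 0.0807
gripper_force: 0.0
```

```bash
python3 -c "
from h import *
c=save('scene','s8')['color']
cv2.imwrite('pics/s8c.png',cv2.resize(c[150:390,120:440],(800,600),interpolation=cv2.INTER_CUBIC)[:,:,::-1])"
```

```text
(no output)
```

View pics/s8c.png

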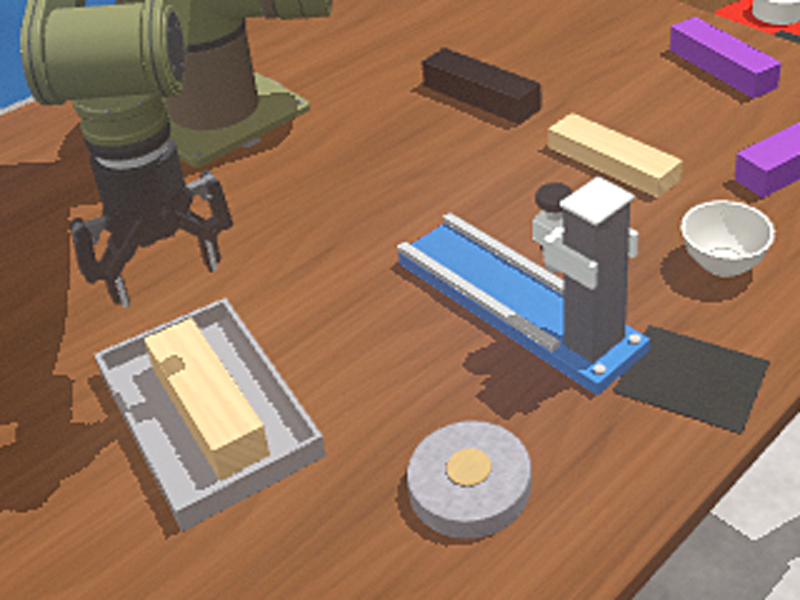

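The blank lies flat in the tray (crop (207,395)), the gripper is clear of it, and the thin blank, tub and wheel look unmoved.

```bash
python3 -c "
from cell import robot
print(robot.sign_off())"
```

```text
the job is handed in; nothing more can be done
None
```

The thick blank was pushed against the column and gauged with about 20 N held for roughly 1.7 s, the head sprang fully back with the blank in place, and the blank now lies flat in the grey tray; the job was handed in at about 26 s, with no verdict returned.

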